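# Make up a machine-foot hardware kit

## Robot

A 6-joint arm with a two-finger parallel gripper is mounted at the origin on the work surface. World frame = base frame: x ahead of the robot, y to its left, z up, the work surface at z = 0. Lengths are in mm, angles in degrees, forces in N, time in s.
With the tool pointing down it reaches from about 350 to 850 mm from the base axis. Payload 8.1 kg.
Tool frame: the origin (TCP) lies at the very end of the fingers, on their centre line; the grasp point (between the pads) lies 19 mm behind it (r.grip_point_offset is the distance from the TCP to the grasp point, in mm); z points along the fingers, y is the line along which they close (so a half turn about z gives the same grasp; the last joint's range is limited). The gripper opens to 85 mm and grips with 20 to 120 N. Pads are 22 mm wide; open, the fingers measure 114 mm over their backs; the gripper's body (76 mm by 85 mm) begins 54 mm behind the grasp point. The pads swing forward as they close: fully open they stand 13 mm farther back than shut.
Start: joints at [-74.565, 7.471, 85.268, -0, 87.261, -4.893], TCP at [208.462, -562.627, 231.292] pointing down, gripper open.
Joint ranges: [-169.43, 169.43], [-51.17, 129.36], [1.28, 143.12], [-76.62, 256.62], [0, 156.53], [-152.29, 152.29]. Speed limits (degrees/s): [136.94, 136.94, 159.86, 180, 180, 180].

## Interface

Orientations are given as [roll, pitch, yaw] about the fixed x, y, z axes, in that order (R = Rz(yaw) Ry(pitch) Rx(roll)).
In Python, from bench import status, eyes, r gives the robot as it stands.
- The arm moves only by the shell command python3 -m handwheel 'ROWS' [FORCE]. ROWS is a JSON object whose one key "series" holds a list that holds one entry, the list of rows, each a list of 7 numbers: the shift along the tool's x, y, z in cm, then the turn, a rotation vector about the tool's x, y, z in rad, then the opening, from 0 (shut) to 1 (fully open). In form: {"series": [[[tx, ty, tz, rx, ry, rz, claw], ...]]}. A call has 1 to 12 rows; each row is the pose to reach, as a shift and turn from the pose commanded when the call began, along the tool's axes at that moment; what a row does not reach only later rows make up. A row lasts 1/8 s, in which the tool goes at most 62.5 mm and 10.7 degrees, less where a joint would pass 70% of its speed; a pose out of reach is approached as far as the arm can. A call with a gripper value outside its range is refused whole. The fingers move at their own pace and stop on an object; FORCE is the grip in N (left out, the last holds). Time passes only in rows, so rows that repeat a pose let the fingers close. It gives the time, the measured TCP pose, the force, the opening and the grip force at its end, in the units of the state.
- status.sense(): the state, without advancing time (a new reading comes with each control period).
- eyes.snapshot(name): name is "scene" or "top" or "wrist"; returns a dict with "img" (480x640x3 uint8, red, green, blue), "mtx" (3x3 intrinsics, pixels), "R" (3x3) and "t" (3): a world point X has camera coordinates R X + t. Camera axes: x right, y down, z forward; pixel columns grow to the right and rows downward; lengths in mm; the calibration is good to about 2 mm. A picture is of the moment at which its call begins. There is no depth.
- r.hand_in(): hands the job in; it is judged then, once.
The state is a dict: "time": time; "joint_pos": joint angles; "qd": joint speeds; "joint_efforts": joint torques, N m; "tool_pos": TCP position; "tcp_rot": TCP orientation; "ft_force": force on the tool from outside, world axes, zero at the start; "wrist_torque": the same for the moment, N m; "finger_gap": finger opening in mm; "grip_force": force on a finger pad.
Only numpy, scipy, OpenCV 4.12 (cv2) and the standard library are available. Lean on these libraries where they do the work, as an engineer would, in place of code of your own. Each camera call takes 0.05 s, during which the arm holds its last target. There are 200 camera calls.

## Task

Make up the kit for one machine foot: stand the copper bush, the red square plug and the steel hex nut upright on the pads that show their outlines, each centred inside its outline. Hang both slotted discs on the spindle of the stand, the wide blue one first, flat on the stand's collar, and the narrow yellow one flat on top of it, both centred on the spindle and with their slots a quarter turn apart so that neither can slide off. Do not shift the white dish of screws.

Things in the scene. Friction and masses are not known exactly. Their poses are not given: they have to be found in the camera images.
- wide_disc: blue slotted disc lying flat, loose, 54 mm diameter, 14 mm thick, about 180 g; a 16 mm wide slot runs from 8 mm beyond the centre out through the rim; a white dash lies on the far side from its mouth. Origin on the disc's axis at its underside; z up, +x points from the axis out of the slot's mouth. It can be gripped across its y axis (54 mm)
- narrow_disc: yellow slotted disc lying flat, loose, 42 mm diameter, 14 mm thick, about 100 g; same 16 mm slot reaching 8 mm beyond the centre, white dash on the far side from the mouth. Origin on the disc's axis at its underside; z up, +x points out of the slot's mouth. It can be gripped across its y axis (42 mm)
- nut: bright steel hexagon nut standing flat, loose, 36 mm across flats, 22 mm high, about 110 g, 22 mm hole; origin at the centre of its underside, z up, x normal to one pair of flats (other pairs every 60 degrees)
- bush: copper-coloured round flanged bush, loose: flange 40 mm diameter and 6 mm thick at the bottom, barrel 28 mm diameter above it, 30 mm high in all, about 120 g, black bore mark on top; origin at the centre of its underside, z up
- plug: red square plastic tube plug, loose: flange 40 x 40 mm and 6 mm thick at the bottom, body 32 x 32 mm above it, 28 mm high in all, about 50 g; origin at the centre of its underside, z up, x and y normal to its sides
- round_pad: fixed flat white plastic pad, 84 x 84 mm, 4 mm thick, lying on the bench, with a copper-coloured circle (54 mm inside diameter) drawn on its top; origin at the centre of its underside, z up; the part stands on it at 4 mm above the origin
- square_pad: fixed flat white plastic pad, 84 x 84 mm, 4 mm thick, lying on the bench, with a red square (54 mm inside width) drawn on its top; origin at the centre of its underside, z up; the part stands on it at 4 mm above the origin
- hex_pad: fixed flat white plastic pad, 84 x 84 mm, 4 mm thick, lying on the bench, with a dark grey hexagon (52 mm inside, across flats) drawn on its top; origin at the centre of its underside, z up; the part stands on it at 4 mm above the origin
- stand: fixed round hanger: dark foot 76 mm diameter, 7 mm thick; aluminium collar 36 mm diameter, its top 22 mm above the bench; upright spindle 8 mm diameter to 66 mm; orange head 22 mm diameter from 66 to 72 mm, wider than the slots, so discs enter sideways under it, slot mouth leading. Origin under the foot on the spindle's axis, z up; wide disc's underside rests at 22 mm, narrow disc's at 36
- dish: small white round dish with black screws in it, loose, 56 mm diameter at the rim, 40 mm at the foot, 22 mm high, about 150 g, standing among the parts; origin at the centre of its underside; to be left where it is
Things that resemble listed ones, but are neither listed nor needed, are in the scene too. Of the things that look like the stand, take the one that is farthest from the robot's base at the start.

How it is judged (in metres and radians):
At the end, for the whole second after the job is handed in: bush, plug and nut upright on their pads, within 12 mm of centre; wide disc flat on the collar, narrow disc flat on it, axes within 10 mm of the spindle, slots at least 57 degrees from parallel; all at rest; dish within 20 mm of its start (horizontal distance between bush and round_pad below 0.012 m and z of bush in the frame of round_pad between 0 and 0.008 m and horizontal distance between plug and square_pad below 0.012 m and z of plug in the frame of square_pad between 0 and 0.008 m and horizontal distance between nut and hex_pad below 0.012 m and z of nut in the frame of hex_pad between 0 and 0.008 m and horizontal distance between each of wide_disc, narrow_disc and stand below 0.01 m and z of wide_disc in the frame of stand between 0.018 and 0.026 m and z of narrow_disc in the frame of stand between 0.032 and 0.04 m and angle between the x axis of wide_disc and the x axis of narrow_disc, either way round above 1 rad and angle between each of wide_disc, narrow_disc, nut, bush, plug's own z axis and vertical below 0.12 rad and linear speed of each of wide_disc, narrow_disc, nut, bush, plug below 0.02 m/s and angular speed of each of wide_disc, narrow_disc, nut, bush, plug below 0.3 rad/s and distance of dish from where it was at the start of the episode below 0.02 m); the robot touches nothing.
It fails at once if the dish of screws is shifted by more than 20 mm (distance of dish from where it was at the start of the episode above 0.02 m).
It also fails if it takes over 106 s, if anything falls off the work surface, if the arm or the gripper's body presses on something with over 40 N, if the wrist force passes 120 N, or if a joint passes its speed limit or range.

## Working session

There is one attempt and no reset: what is moved stays moved. The work goes in short steps, Python scripts to look and compute and a shell command to move; the robot and the scene stay as the last step left them, time stands still between calls to the robot, and variables do not carry over. Pictures are saved under pics/ and viewed, at most 16 in all, crops included, and the job is handed in when it is done.

```bash
ls; mkdir -p pics; python3 - <<'E'
from bench import status, eyes, r
import cv2, numpy as np, pickle
s=status.sense();print(s)
d={}
for n in("scene","top"):
    c=eyes.snapshot(n);d[n]=c;cv2.imwrite(f"pics/{n}0.png",c["img"][:,:,::-1]);print(n,c["mtx"],c["R"],c["t"])
pickle.dump(d,open("s0.pkl","wb"))
E
```

```text
pics
{'time': 0.0, 'joint_pos': array([-7.45623739e+01,  7.51400093e+00,  8.53294004e+01, -7.51216395e-04,
        8.72627156e+01, -4.89361722e+00]), 'qd': array([ 0.06026463,  0.11595506,  0.07115495,  0.05897176, -0.04538846,
       -0.10014876]), 'joint_efforts': array([ 2.61874535e-03, -5.69392526e+01, -5.00553310e+01, -1.04066062e-04,
        1.45515052e-02,  2.10682578e-05]), 'tool_pos': array([ 208.33067303, -562.07787143,  230.25482684]), 'tcp_rot': array([-1.79894206e+02, -8.30483826e-03,  2.03312722e+01]), 'ft_force': array([0.64181549, 0.31908971, 0.33668152]), 'wrist_torque': array([-0.01907066, -0.02247092, -0.03582851]), 'grip_force': 0.0, 'finger_gap': 85.24705732380215}
scene [[615.04394037   0.         326.33069312]
 [  0.         615.04394037 238.69517707]
 [  0.           0.           1.        ]] [[-0.63132475  0.77543028  0.01170242]
 [ 0.58109583  0.48299051 -0.65501741]
 [-0.51357249 -0.40672848 -0.75552316]] [ 330.15851096 -268.88950879 1513.22041339]
top [[594.01640787   0.         320.40869746]
 [  0.         594.01640787 242.54587212]
 [  0.           0.           1.        ]] [[-0.01256614 -0.99985818  0.01121257]
 [-0.98576491  0.01050728 -0.16780086]
 [ 0.16765925 -0.01316156 -0.98575714]] [  9.76998274 523.43740342 965.63834527]
```

View pics/top0.png

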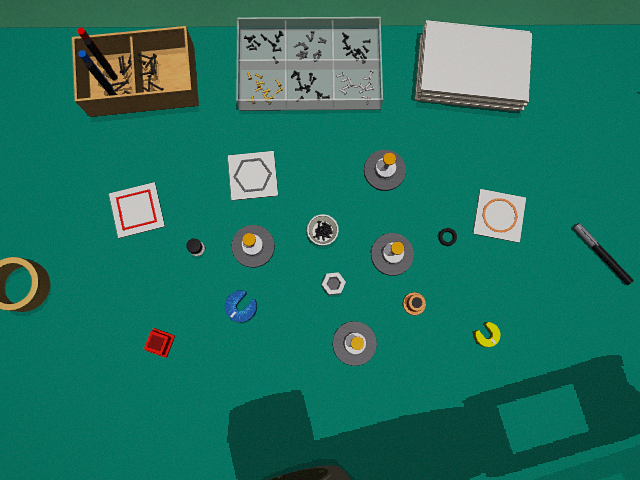

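View pics/scene0.png

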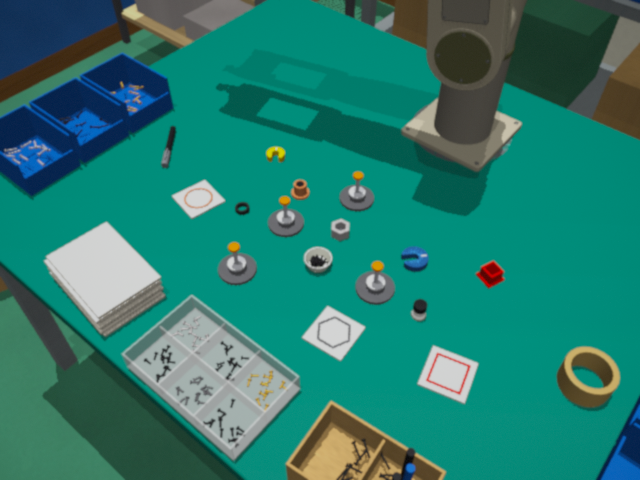

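```bash
cat > h.py <<'E'
import numpy as np, cv2
from bench import status, eyes, r
def rect(c,z,cx,cy,half,s):
    """metric view of plane z: image right=-y, up=+x; s px/mm"""
    n=int(2*half*s); S=np.array([[0,-1/s,cx+half],[-1/s,0,cy+half],[0,0,z],[0,0,1]])
    P=c["mtx"]@np.c_[c["R"],c["t"]]
    return cv2.warpPerspective(c["img"],P@S,(n,n),flags=cv2.INTER_CUBIC|cv2.WARP_INVERSE_MAP)
def px2w(c,u,v,z):
    d=c["R"].T@np.linalg.inv(c["mtx"])@[u,v,1]; o=-c["R"].T@c["t"]
    return o+d*(z-o[2])/d[2]
def proj(c,X):
    q=c["mtx"]@(c["R"]@np.asarray(X,float)+c["t"]); return q[:2]/q[2]
E
python3 - <<'E'
import pickle; from h import *
d=pickle.load(open("s0.pkl","rb"));c=d["top"]
L=dict(blue=(240,306,14),yellow=(488,334,14),nut=(334,284,22),bush=(416,303,30),plug=(157,342,28),rp=(500,215,4),sp=(136,210,4),hp=(253,175,4),stand=(389,159,72),dish=(323,229,22),stF=(385,169,7))
T=[]
for k,(u,v,z) in L.items():
    w=px2w(c,u,v,z);print(k,w.round(1),np.hypot(*w[:2]).round())
    im=rect(c,z,w[0],w[1],50,2);cv2.line(im,(100,0),(100,200),(255,0,255),1);cv2.line(im,(0,100),(200,100),(255,0,255),1)
    cv2.putText(im,k,(3,12),0,.4,(255,255,255));T.append(im)
T.append(T[0]*0)
cv2.imwrite("pics/t1.png",np.vstack([np.hstack(T[i:i+4]) for i in(0,4,8)])[:,:,::-1])
# scene check
c2=d["scene"]
for k,u,v,z in(("yellow",276,153,14),("blue",414,259,14),("stand",234,247,72),("nut",341,227,22)):print(k,px2w(c2,u,v,z).round(1))
E
```

```text
blue [419.6 142.8  14. ] 443.0
yellow [ 366.8 -281.7   14. ] 462.0
nut [454.8 -19.   22. ] 455.0
bush [ 420.1 -157.5   30. ] 449.0
plug [360.3 279.2  28. ] 456.0
rp [ 576.9 -318.7    4. ] 659.0
sp [592.6 330.5   4. ] 678.0
hp [655. 123.   4.] 666.0
stand [ 661.2 -114.    72. ] 671.0
dish [551.2  -1.4  22. ] 551.0
stF [ 663.2 -115.     7. ] 673.0
yellow [ 367.1 -277.7   14. ]
blue [426.5 146.3  14. ]
stand [ 663.8 -111.7   72. ]
nut [457.9 -14.3  22. ]
```

View pics/t1.png

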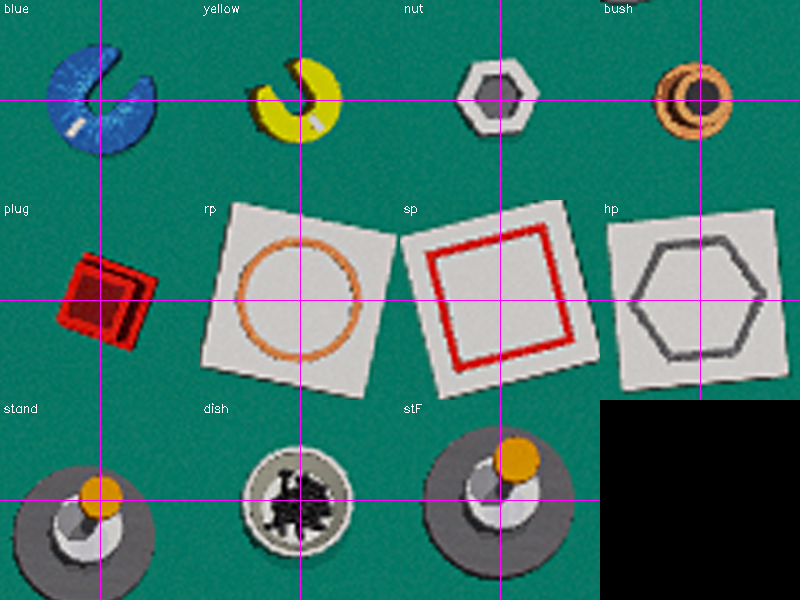

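```bash
cat >> h.py <<'E'
from scipy.spatial.transform import Rotation as Ro
def Rt(yaw): return Ro.from_euler("xyz",[180,0,yaw],degrees=True)
def plan(*poses,start=None):
    """poses (x,y,z,yaw) -> shift cm + rz per call, each from the previous pose (first from the measured one)"""
    s=status.sense(); p,R=(s["tool_pos"],Ro.from_euler("xyz",s["tcp_rot"],degrees=True)) if start is None else (np.array(start[:3],float),Rt(start[3]))
    for q in poses:
        q=np.array(q,float); T=Rt(q[3]); sh=R.inv().apply(q[:3]-p)/10; w=(R.inv()*T).as_rotvec()
        n=max(np.linalg.norm(sh)/6.25,np.degrees(np.linalg.norm(w))/10.7)
        a=q[3]; j6=(np.degrees(np.arctan2(q[1],q[0]))+90-a)
        print(q,"->",sh.round(2).tolist(),w.round(3).tolist(),"rows>=%.1f j6=%.0f"%(n,j6)); p,R=q[:3],T
E
python3 -c "
from h import *
plan((420,-150,230,70),(420,142,200,138),start=(208.46,-562.63,231.3,20.33))"
```

```text
[ 420. -150.  230.   70.] -> [34.17, -31.34, 0.13] [0.0, 0.0, -0.867] rows>=7.4 j6=0
[420. 142. 200. 138.] -> [27.44, -9.99, 3.0] [0.0, 0.0, -1.187] rows>=6.4 j6=-29
```

```bash
python3 -m handwheel '{"series":[[[34.17,-31.34,0.13,0,0,-0.867,1],[34.17,-31.34,0.13,0,0,-0.867,1],[34.17,-31.34,0.13,0,0,-0.867,1],[34.17,-31.34,0.13,0,0,-0.867,1],[34.17,-31.34,0.13,0,0,-0.867,1],[34.17,-31.34,0.13,0,0,-0.867,1],[34.17,-31.34,0.13,0,0,-0.867,1],[34.17,-31.34,0.13,0,0,-0.867,1],[34.17,-31.34,0.13,0,0,-0.867,1],[34.17,-31.34,0.13,0,0,-0.867,1]]]}' 40
python3 -m handwheel '{"series":[[[27.44,-9.99,3,0,0,-1.187,0.8],[27.44,-9.99,3,0,0,-1.187,0.8],[27.44,-9.99,3,0,0,-1.187,0.8],[27.44,-9.99,3,0,0,-1.187,0.8],[27.44,-9.99,3,0,0,-1.187,0.8],[27.44,-9.99,3,0,0,-1.187,0.8],[27.44,-9.99,3,0,0,-1.187,0.8],[27.44,-9.99,3,0,0,-1.187,0.8],[27.44,-9.99,3,0,0,-1.187,0.8],[27.44,-9.99,3,0,0,-1.187,0.8]]]}'
python3 - <<'E'
from h import *
c=eyes.snapshot("wrist");cv2.imwrite("pics/w1.png",c["img"][:,:,::-1])
print(proj(c,[420,142,14]),proj(c,[456,-18,22]))
im=rect(c,14,420,142,50,6);cv2.imwrite("pics/w1r.png",im[:,:,::-1])
hs=cv2.cvtColor(im,cv2.COLOR_RGB2HSV);print(hs[300,180],(-c["R"].T@c["t"]))
E
```

```text
time: 1.35
tool_pos: [419.6, -150.5, 229.7]
tcp_rot: [-180.0, 0.0, 70.0]
ft_force: [-0.2, -0.0, 0.1]
finger_gap: 85.3
grip_force: 0.0
time: 2.6
tool_pos: [420.1, 141.5, 200.0]
tcp_rot: [180.0, 0.0, 137.9]
ft_force: [-1.1, 0.3, -0.3]
finger_gap: 68.5
grip_force: 0.0
[316.26874584 209.03480926] [213.68654685 353.3215005 ]
[109 192  93] [366.74362575 192.41069101 343.18507221]
```

View pics/w1.png

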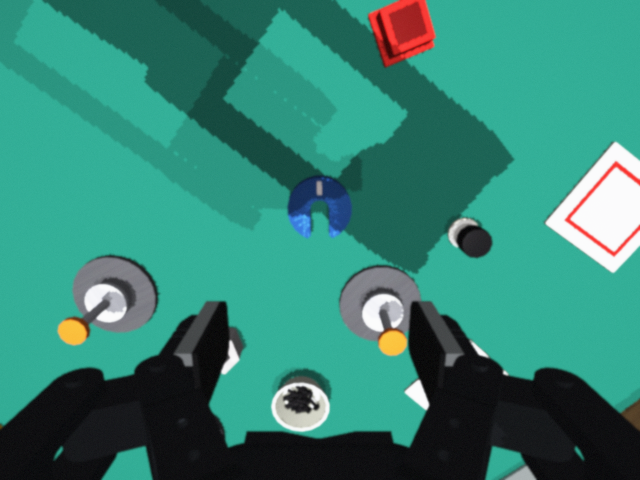

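```bash
cat >> h.py <<'E'
def blob(c,z,x,y,half,lo,hi,s=6,name=None):
    """min enclosing circle of the HSV-coloured blob in plane z: centre, diameter, image"""
    im=rect(c,z,x,y,half,s); m=cv2.inRange(cv2.cvtColor(im,cv2.COLOR_RGB2HSV),lo,hi)
    m=cv2.morphologyEx(m,cv2.MORPH_OPEN,np.ones((5,5)))
    k=max(cv2.findContours(m,0,1)[0],key=cv2.contourArea); (u,v),rad=cv2.minEnclosingCircle(k)
    mo=cv2.moments(k); 
    w=lambda u,v:(round(x+half-v/s,1),round(y+half-u/s,1))
    print(w(u,v),"dia %.1f"%(2*rad/s),"centroid",w(mo["m10"]/mo["m00"],mo["m01"]/mo["m00"]),"rect",cv2.minAreaRect(k)[2])
    return im,m
E
python3 - <<'E'
from h import *; import pickle
t=pickle.load(open("s0.pkl","rb"))["top"]
c=eyes.snapshot("wrist")
a=blob(c,14,420,142,50,(100,80,30),(130,255,255)); blob(t,14,420,142,50,(100,80,30),(130,255,255))
blob(t,14,367,-282,40,(22,100,60),(35,255,255))
plan((420,142,60,138),(420,142,-1,138))
E
```

```text
(421.2, 144.1) dia 55.6 centroid (419.0, 146.2) rect 41.30860900878906
(420.0, 142.3) dia 55.5 centroid (417.6, 144.2) rect 40.648921966552734
(366.6, -280.0) dia 44.3 centroid (364.0, -282.3) rect 54.066505432128906
[420. 142.  60. 138.] -> [0.03, 0.02, 14.0] [0.0, 0.0, -0.001] rows>=2.2 j6=-29
[420. 142.  -1. 138.] -> [-0.0, -0.0, 6.1] [0.0, 0.0, 0.0] rows>=1.0 j6=-29
```

```bash
python3 -c "
from h import *
plan((421,143,30,138),(421,143,0,138))"
python3 -m handwheel '{"series":[[[-0.05,-0.15,17,0,0,0,0.76],[-0.05,-0.15,17,0,0,0,0.76],[-0.05,-0.15,17,0,0,0,0.76],[-0.05,-0.15,17,0,0,0,0.76],[-0.05,-0.15,19,0,0,0,0.76],[-0.05,-0.15,19.6,0,0,0,0.76],[-0.05,-0.15,20,0,0,0,0.76],[-0.05,-0.15,20,0,0,0,0.76]]]}'
```

```text
[421. 143.  30. 138.] -> [0.02, 0.16, 17.0] [0.0, 0.0, -0.001] rows>=2.7 j6=-29
[421. 143.   0. 138.] -> [-0.0, -0.0, 3.0] [0.0, 0.0, 0.0] rows>=0.5 j6=-29
time: 3.7
tool_pos: [420.0, 140.7, 1.0]
tcp_rot: [179.9, 0.0, 138.0]
ft_force: [0.6, -0.3, 0.1]
finger_gap: 65.0
grip_force: 0.0
```

```bash
python3 -m handwheel '{"series":[[[0.07,0.3,0.1,0,0,0,0.76],[0.07,0.3,0.2,0,0,0,0.76],[0.07,0.3,0.2,0,0,0,0.5],[0.07,0.3,0.2,0,0,0,0.5],[0.07,0.3,0.2,0,0,0,0.5],[0.07,0.3,0.2,0,0,0,0.5]]]}' 50
python3 - <<'E'
from h import *
c=eyes.snapshot("wrist");cv2.imwrite("pics/w2.png",c["img"][:,:,::-1])
E
```

```text
time: 4.45
tool_pos: [421.1, 143.4, -1.5]
tcp_rot: [180.0, 0.0, 138.0]
ft_force: [-0.3, -0.4, 5.3]
finger_gap: 52.3
grip_force: 52.6
```

View pics/w2.png

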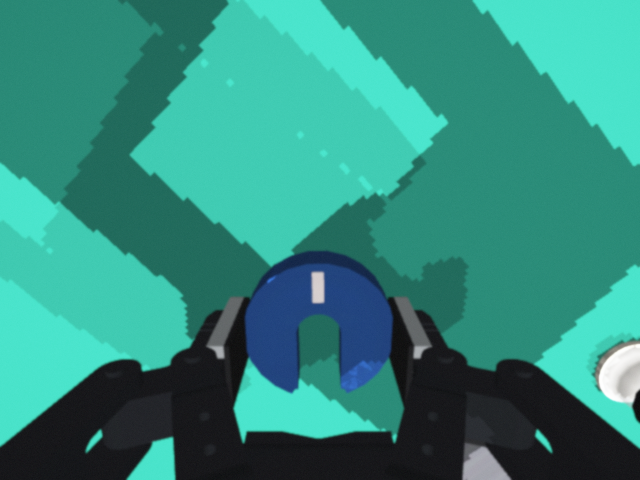

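```bash
python3 - <<'E'
from h import *
c=eyes.snapshot("wrist")
blob(c,14,421,143,45,(100,60,20),(130,255,255)); print(status.sense()["tool_pos"])
plan((421,143,120,138),(618,-70,120,135),(618,-70,27,135),(662.3,-114.3,27,135))
E
```

```text
(421.4, 146.3) dia 58.5 centroid (419.1, 148.0) rect 42.1844482421875
[421.12743042 143.36741672  -1.5073809 ]
[421. 143. 120. 138.] -> [-0.02, -0.03, -12.15] [0.0, 0.0, 0.0] rows>=1.9 j6=-29
[618. -70. 120. 135.] -> [-28.89, -2.65, -0.0] [0.0, -0.0, 0.052] rows>=4.6 j6=-51
[618. -70.  27. 135.] -> [0.0, -0.0, 9.3] [0.0, 0.0, 0.0] rows>=1.5 j6=-51
[ 662.3 -114.3   27.   135. ] -> [-6.26, -0.0, -0.0] [0.0, 0.0, 0.0] rows>=1.0 j6=-55
```

```bash
python3 -m handwheel '{"series":[[[0,0,-3,0,0,0,0.5],[0,0,-8,0,0,0,0.5],[0,0,-12.15,0,0,0,0.5],[0,0,-12.15,0,0,0,0.5],[0,0,-12.15,0,0,0,0.5]]]}' 60
python3 -m handwheel '{"series":[[[-4,-0.4,0,0,0,0,0.5],[-9,-0.9,0,0,0,0.02,0.5],[-14,-1.3,0,0,0,0.03,0.5],[-19,-1.8,0,0,0,0.04,0.5],[-24,-2.2,0,0,0,0.052,0.5],[-27.5,-2.5,0,0,0,0.052,0.5],[-28.89,-2.65,0,0,0,0.052,0.5],[-28.89,-2.65,0,0,0,0.052,0.5],[-28.89,-2.65,0,0,0,0.052,0.5]]]}'
python3 - <<'E'
from h import *
c=eyes.snapshot("wrist");cv2.imwrite("pics/w3.png",c["img"][:,:,::-1])
t=eyes.snapshot("top")
for k in(c,t):
  blob(k,135,618,-70,45,(100,60,20),(130,255,255)); blob(k,72,662,-114,25,(12,140,120),(22,255,255))
plan((618,-70,27,135),(662.3,-114.3,27,135))
E
```

```text
time: 5.18
tool_pos: [420.1, 143.1, 118.4]
tcp_rot: [-179.9, -0.0, 138.0]
ft_force: [-0.3, -0.8, -2.1]
finger_gap: 51.8
grip_force: 64.5
time: 6.3
tool_pos: [616.6, -68.6, 118.5]
tcp_rot: [-179.9, -0.1, 135.1]
ft_force: [0.1, 0.9, -2.4]
finger_gap: 51.9
grip_force: 64.5
(616.2, -65.6) dia 57.8 centroid (614.4, -63.4) rect 43.66777801513672
(664.8, -113.1) dia 22.1 centroid (664.7, -113.0) rect 52.4314079284668
(609.5, -61.2) dia 53.1 centroid (604.1, -58.7) rect 36.112979888916016Traceback (most recent call last):
  File "<stdin>", line 5, in <module>
  File "h.py", line 27, in blob
    k=max(cv2.findContours(m,0,1)[0],key=cv2.contourArea); (u,v),rad=cv2.minEnclosingCircle(k)
ValueError: max() iterable argument is empty
```

View pics/w3.png

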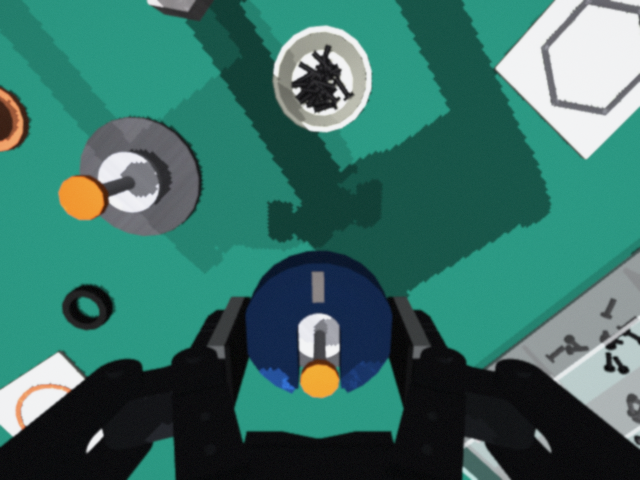

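```bash
python3 - <<'E'
from h import *
plan((618,-70,27,135),(663.5,-115,27,135))
E
```

```text
[618. -70.  27. 135.] -> [-0.18, -0.03, 9.22] [-0.0, -0.001, 0.002] rows>=1.5 j6=-51
[ 663.5 -115.    27.   135. ] -> [-6.4, 0.04, 0.0] [0.0, 0.0, 0.0] rows>=1.0 j6=-55
```

```bash
python3 -m handwheel '{"series":[[[-0.1,0,4,0,0,0,0.5],[-0.1,0,8,0,0,0,0.5],[-0.1,0,9.2,0,0,0,0.5],[-0.1,0,9.2,0,0,0,0.5],[-0.1,0,9.2,0,0,0,0.5],[-0.1,0,9.2,0,0,0,0.5]]]}'
python3 -c "
from h import *
plan((663.5,-115,27,135))"
```

```text
time: 7.15
tool_pos: [620.0, -70.7, 29.6]
tcp_rot: [179.9, 0.2, 135.0]
ft_force: [0.3, 0.3, -2.1]
finger_gap: 51.9
grip_force: 64.5
[ 663.5 -115.    27.   135. ] -> [-6.21, -0.06, 0.28] [0.002, 0.003, 0.001] rows>=1.0 j6=-55
```

```bash
python3 -m handwheel '{"series":[[[-2,0,0.1,0,0,0,0.5],[-4,0,0.1,0,0,0,0.5],[-5.5,0,0.1,0,0,0,0.5],[-6.2,0,0.1,0,0,0,0.5],[-6.3,0,0.1,0,0,0,0.5],[-6.3,0,0.1,0,0,0,0.5]]]}'
python3 - <<'E'
from h import *
for i in range(3):
    c=eyes.snapshot("scene"); s=status.sense(); print(s["tool_pos"].round(1),s["ft_force"].round(1))
u,v=proj(c,[663,-114,45]).astype(int); cv2.imwrite("pics/s3.png",cv2.resize(c["img"][v-60:v+60,u-75:u+75],None,fx=5,fy=5,interpolation=2)[:,:,::-1])
E
```

```text
time: 7.9
tool_pos: [662.9, -114.6, 26.6]
tcp_rot: [-180.0, -0.0, 135.0]
ft_force: [-1.0, -0.7, -2.8]
finger_gap: 51.5
grip_force: 64.5
[ 662.8 -114.5   26.5] [-0.7 -0.6 -2.4]
[ 662.8 -114.5   26.5] [ 0.6  0.6 -2.7]
[ 662.8 -114.5   26.5] [-0.  -0.2 -2.9]
```

View pics/s3.png

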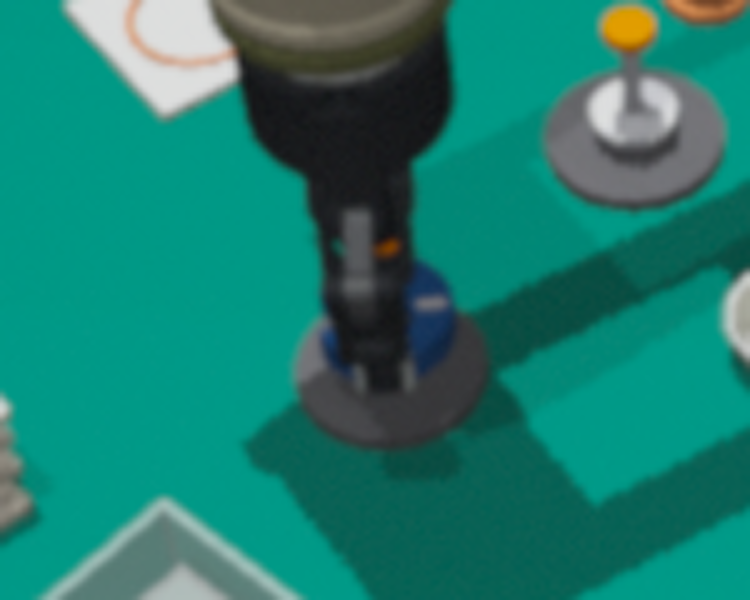

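```bash
python3 -m handwheel '{"series":[[[0,0,0.3,0,0,0,0.5],[0,0,0.5,0,0,0,0.5],[0,0,0.55,0,0,0,0.5],[0,0,0.55,0,0,0,0.5]]]}'
python3 -m handwheel '{"series":[[[0,0,0,0,0,0,0.7],[0,0,0,0,0,0,0.8],[0,0,0,0,0,0,0.8],[0,0,-0.5,0,0,0,0.85],[0,0,-5,0,0,0,0.9],[0,0,-11,0,0,0,1],[0,0,-16,0,0,0,1],[0,0,-16,0,0,0,1]]]}'
python3 - <<'E'
from h import *
c=eyes.snapshot("wrist")
blob(c,36,663,-115,45,(100,60,20),(130,255,255)); blob(c,72,663,-115,22,(12,140,120),(22,255,255))
t=eyes.snapshot("scene");u,v=proj(t,[663,-114,45]).astype(int); a=cv2.resize(t["img"][v-50:v+50,u-50:u+50],(400,400),interpolation=2)
b=cv2.resize(rect(c,36,663,-115,45,5),(400,400));cv2.imwrite("pics/s4.png",np.hstack([a,b])[:,:,::-1])
plan((480,-200,170,80),(367,-281,170,38),(367,-281,2,38))
E
```

```text
time: 8.55
tool_pos: [663.1, -115.0, 20.9]
tcp_rot: [-180.0, -0.0, 135.0]
ft_force: [0.7, 0.1, -2.5]
finger_gap: 51.9
grip_force: 64.6
time: 9.55
tool_pos: [666.7, -115.9, 188.8]
tcp_rot: [179.7, 0.6, 135.0]
ft_force: [1.3, -0.2, 0.9]
finger_gap: 85.4
grip_force: 0.0
(664.0, -113.0) dia 57.4 centroid (661.1, -110.4) rect 44.67991256713867
(668.8, -115.0) dia 15.4 centroid (669.2, -115.0) rect 5.1021647453308105
[ 480. -200.  170.   80.] -> [6.99, -18.98, 1.18] [0.002, 0.001, 0.961] rows>=5.1 j6=-13
[ 367. -281.  170.   38.] -> [-9.94, -9.72, -0.0] [0.0, -0.0, 0.733] rows>=3.9 j6=15
[ 367. -281.    2.   38.] -> [0.0, -0.0, 16.8] [0.0, 0.0, 0.0] rows>=2.7 j6=15
```

View pics/s4.png

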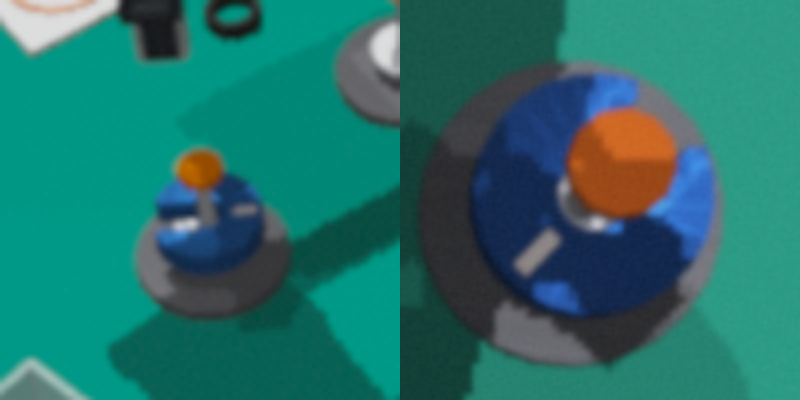

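```bash
python3 -m handwheel '{"series":[[[6.99,-18.98,1.18,0,0,0.961,0.7],[6.99,-18.98,1.18,0,0,0.961,0.7],[6.99,-18.98,1.18,0,0,0.961,0.7],[6.99,-18.98,1.18,0,0,0.961,0.7],[6.99,-18.98,1.18,0,0,0.961,0.7],[6.99,-18.98,1.18,0,0,0.961,0.7],[6.99,-18.98,1.18,0,0,0.961,0.7],[6.99,-18.98,1.18,0,0,0.961,0.7]]]}'
python3 -m handwheel '{"series":[[[-9.94,-9.72,2,0,0,0.733,0.65],[-9.94,-9.72,2,0,0,0.733,0.65],[-9.94,-9.72,2,0,0,0.733,0.65],[-9.94,-9.72,2,0,0,0.733,0.65],[-9.94,-9.72,2,0,0,0.733,0.65],[-9.94,-9.72,2,0,0,0.733,0.65],[-9.94,-9.72,2,0,0,0.733,0.65],[-9.94,-9.72,2,0,0,0.733,0.65]]]}'
python3 - <<'E'
from h import *
c=eyes.snapshot("wrist");cv2.imwrite("pics/w5.png",c["img"][:,:,::-1])
blob(c,14,367,-281,40,(22,100,50),(35,255,255))
t=eyes.snapshot("scene");blob(t,14,367,-281,40,(22,100,50),(35,255,255))
plan((367,-281,30,38),(367,-281,3,38))
E
```

```text
time: 10.65
tool_pos: [479.5, -199.5, 168.7]
tcp_rot: [-180.0, -0.0, 80.1]
ft_force: [-0.1, -0.2, 0.0]
finger_gap: 60.3
grip_force: 0.0
time: 11.65
tool_pos: [366.7, -280.6, 149.2]
tcp_rot: [-180.0, -0.0, 38.1]
ft_force: [-0.2, -0.9, 0.1]
finger_gap: 55.3
grip_force: 0.0
(369.2, -279.7) dia 44.0 centroid (366.5, -281.8) rect 53.44752502441406
(368.9, -274.9) dia 57.3 centroid (368.3, -278.4) rect 52.935546875
[ 367. -281.   30.   38.] -> [0.01, 0.05, 11.92] [-0.0, 0.0, 0.001] rows>=1.9 j6=15
[ 367. -281.    3.   38.] -> [0.0, -0.0, 2.7] [0.0, 0.0, 0.0] rows>=0.4 j6=15
```

```bash
python3 -m handwheel '{"series":[[[0.12,0,5,0,0,0,0.65],[0.12,0,10,0,0,0,0.65],[0.12,0,13,0,0,0,0.65],[0.12,0,14.4,0,0,0,0.65],[0.12,0,14.5,0,0,0,0.65],[0.12,0,14.5,0,0,0,0.65],[0.12,0,14.5,0,0,0,0.35],[0.12,0,14.5,0,0,0,0.35],[0.12,0,14.5,0,0,0,0.35],[0.12,0,14.5,0,0,0,0.35],[0.12,0,14.5,0,0,0,0.35]]]}' 60
python3 - <<'E'
from h import *
s=status.sense();print(s["tool_pos"])
plan((367,-281,140,38),(520,-240,140,42),(618,-160,140,45))
E
```

```text
time: 13.12
tool_pos: [368.6, -281.2, 6.3]
tcp_rot: [179.8, -0.0, 38.0]
ft_force: [-1.4, 2.6, 9.3]
finger_gap: 38.9
grip_force: 59.2
[ 368.61388265 -281.16363695    6.27640174]
[ 367. -281.  140.   38.] -> [-0.11, -0.07, -13.37] [0.003, -0.0, -0.0] rows>=2.1 j6=15
[ 520. -240.  140.   42.] -> [14.58, 6.19, 0.0] [-0.0, 0.0, -0.07] rows>=2.5 j6=23
[ 618. -160.  140.   45.] -> [12.64, 0.61, 0.0] [0.0, 0.0, -0.052] rows>=2.0 j6=30
```

```bash
python3 -m handwheel '{"series":[[[0,0,-1,0,0,0,0.35],[0,0,-4,0,0,0,0.35],[0,0,-9,0,0,0,0.35],[0,0,-13.4,0,0,0,0.35],[0,0,-13.4,0,0,0,0.35],[0,0,-13.4,0,0,0,0.35]]]}'
python3 - <<'E'
from h import *
c=eyes.snapshot("wrist");cv2.imwrite("pics/w6.png",c["img"][:,:,::-1])
t=eyes.snapshot("scene");u,v=proj(t,[368,-281,145]).astype(int);a=t["img"][max(v-60,0):v+60,u-80:u+80]
cv2.imwrite("pics/w6.png",np.hstack([cv2.resize(c["img"][180:480,120:520],(400,300)),cv2.resize(a,(400,300))])[:,:,::-1])
s=status.sense();print(s["tool_pos"],s["tcp_rot"])
E
```

```text
time: 13.88
tool_pos: [367.4, -280.0, 138.3]
tcp_rot: [180.0, -0.0, 38.0]
ft_force: [0.6, 0.4, -1.7]
finger_gap: 39.0
grip_force: 60.6
[ 366.64926722 -279.31348204  136.7926404 ] [-1.79859659e+02  1.95380633e-02  3.79742799e+01]
```

View pics/w6.png

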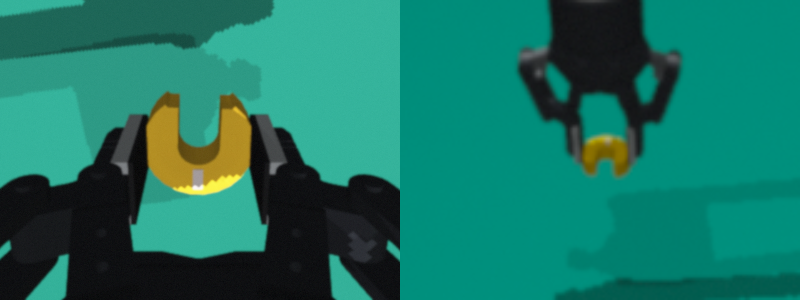

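```bash
python3 -m handwheel '{"series":[[[4,2,0,0,0,0,0.35],[9,4,0,0,0,-0.03,0.35],[13,5.5,0,0,0,-0.06,0.35],[14.6,6.2,0,0,0,-0.07,0.35],[14.6,6.2,0,0,0,-0.07,0.35],[14.6,6.2,0,0,0,-0.07,0.35]]]}'
python3 -m handwheel '{"series":[[[4,0.2,0,0,0,-0.02,0.35],[9,0.4,0,0,0,-0.05,0.35],[12,0.6,0,0,0,-0.05,0.35],[12.6,0.6,0,0,0,-0.052,0.35],[12.6,0.6,0,0,0,-0.052,0.35],[12.6,0.6,0,0,0,-0.052,0.35]]]}'
python3 - <<'E'
from h import *
for i in range(2): c=eyes.snapshot("wrist")
s=status.sense();p=s["tool_pos"];print(p,s["tcp_rot"])
blob(c,p[2]+8,p[0],p[1],40,(18,100,40),(35,255,255));blob(c,72,663,-115,22,(5,140,80),(17,255,255))
cv2.imwrite("pics/w7.png",c["img"][:,:,::-1])
plan((618,-160,48,45),(663.3,-114.7,48,45))
E
```

```text
time: 14.72
tool_pos: [519.4, -238.9, 136.9]
tcp_rot: [-179.9, 0.1, 42.0]
ft_force: [0.0, 0.6, -1.1]
finger_gap: 38.8
grip_force: 60.7
time: 15.48
tool_pos: [617.3, -160.3, 138.1]
tcp_rot: [-180.0, 0.0, 44.9]
ft_force: [-0.4, -0.2, -1.9]
finger_gap: 38.8
grip_force: 60.7
[ 617.62216955 -160.23416169  138.27803464] [-1.79998335e+02  1.15009814e-02  4.48842303e+01]
(np.float64(619.4), np.float64(-158.4)) dia 46.1 centroid (np.float64(617.0), np.float64(-161.1)) rect 45.0
(664.8, -113.2) dia 21.3 centroid (664.8, -113.2) rect 52.30575942993164
[ 618. -160.   48.   45.] -> [0.05, 0.01, 9.03] [-0.0, 0.0, -0.002] rows>=1.4 j6=30
[ 663.3 -114.7   48.    45. ] -> [6.41, -0.0, -0.0] [0.0, 0.0, 0.0] rows>=1.0 j6=35
```

View pics/w7.png

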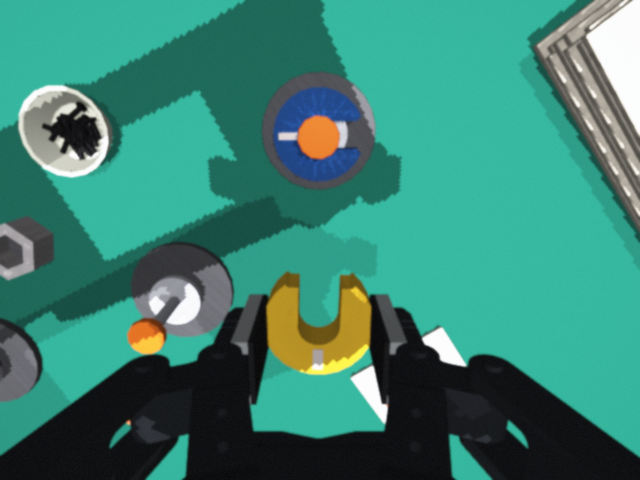

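```bash
python3 -m handwheel '{"series":[[[0,0,4,0,0,0,0.35],[0,0,8,0,0,0,0.35],[0,0,9,0,0,0,0.35],[0,0,9,0,0,0,0.35],[0,0,9,0,0,0,0.35],[0,0,9,0,0,0,0.35]]]}'
python3 -m handwheel '{"series":[[[2,0,0,0,0,0,0.35],[4,0,0,0,0,0,0.35],[5.6,0,0,0,0,0,0.35],[6.3,0,0,0,0,0,0.35],[6.4,0,0,0,0,0,0.35],[6.4,0,0,0,0,0,0.35],[6.4,0,0,0,0,0,0.35]]]}'
python3 -m handwheel '{"series":[[[0,0,0.2,0,0,0,0.35],[0,0,0.3,0,0,0,0.35],[0,0,0.3,0,0,0,0.35]]]}'
python3 - <<'E'
from h import *
c=eyes.snapshot("wrist"); t=eyes.snapshot("scene");u,v=proj(t,[663,-114,45]).astype(int)
cv2.imwrite("pics/w8.png",np.hstack([cv2.resize(c["img"][180:480,120:520],(400,300)),cv2.resize(t["img"][v-45:v+45,u-60:u+60],(400,300),interpolation=2)])[:,:,::-1])
print(status.sense()["tool_pos"])
E
```

```text
time: 16.32
tool_pos: [619.7, -159.8, 50.3]
tcp_rot: [179.8, -0.1, 45.0]
ft_force: [0.4, -0.1, -2.0]
finger_gap: 39.0
grip_force: 60.7
time: 17.2
tool_pos: [663.3, -114.5, 48.1]
tcp_rot: [-180.0, 0.0, 44.9]
ft_force: [0.3, -0.1, -0.5]
finger_gap: 38.8
grip_force: 60.7
time: 17.58
tool_pos: [663.4, -114.1, 45.0]
tcp_rot: [-180.0, 0.0, 45.0]
ft_force: [0.1, 0.7, -0.9]
finger_gap: 39.0
grip_force: 60.7
[ 663.61696916 -114.08267816   45.19647673]
```

View pics/w8.png

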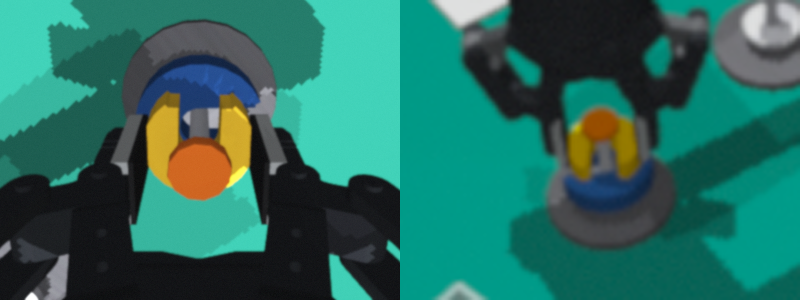

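```bash
python3 -m handwheel '{"series":[[[0,0,0.1,0,0,0,0.35],[0,0,0.15,0,0,0,0.35],[0,0,0.15,0,0,0,0.35]]]}'; python3 -m handwheel '{"series":[[[0,0,0.05,0,0,0,0.35],[0,0,0.1,0,0,0,0.35],[0,0,0.1,0,0,0,0.35]]]}'
```

```text
time: 18.05
tool_pos: [663.6, -114.0, 43.6]
tcp_rot: [-180.0, 0.0, 45.0]
ft_force: [-0.4, -0.1, -1.8]
finger_gap: 39.0
grip_force: 60.7
time: 18.42
tool_pos: [663.6, -114.1, 42.6]
tcp_rot: [-180.0, 0.0, 45.0]
ft_force: [0.3, 0.5, -1.6]
finger_gap: 38.6
grip_force: 60.7
```

```bash
python3 -m handwheel '{"series":[[[0,0,0.05,0,0,0,0.35],[0,0,0.1,0,0,0,0.35],[0,0,0.1,0,0,0,0.35]]]}'; python3 -m handwheel '{"series":[[[0,0,0.05,0,0,0,0.35],[0,0,0.08,0,0,0,0.35],[0,0,0.08,0,0,0,0.35]]]}'
```

```text
time: 18.8
tool_pos: [663.7, -114.1, 42.4]
tcp_rot: [180.0, -0.0, 45.0]
ft_force: [-2.7, 0.0, 6.1]
finger_gap: 39.2
grip_force: 61.4
time: 19.18
tool_pos: [663.8, -114.1, 42.3]
tcp_rot: [180.0, -0.0, 45.0]
ft_force: [-6.8, 1.2, 9.8]
finger_gap: 38.9
grip_force: 62.0
```

```bash
python3 -m handwheel '{"series":[[[0,0,-0.1,0,0,0,0.35],[0,0,-0.1,0,0,0,0.55],[0,0,-0.1,0,0,0,0.7],[0,0,-0.1,0,0,0,0.75],[0,0,-1,0,0,0,0.8],[0,0,-5,0,0,0,0.9],[0,0,-10,0,0,0,0.9],[0,0,-13,0,0,0,0.9],[0,0,-13,0,0,0,0.9],[0,0,-13,0,0,0,0.9]]]}'
python3 - <<'E'
from h import *
c=eyes.snapshot("wrist"); t=eyes.snapshot("scene");u,v=proj(t,[663,-114,45]).astype(int)
cv2.imwrite("pics/w9.png",np.hstack([cv2.resize(rect(c,50,663,-115,45,5),(400,400)),cv2.resize(t["img"][v-45:v+45,u-45:u+45],(400,400),interpolation=2)])[:,:,::-1])
blob(c,50,663,-115,35,(22,100,40),(35,255,255));blob(c,72,663,-115,22,(5,140,80),(17,255,255));blob(c,36,663,-115,45,(100,60,20),(130,255,255))
p=pickle.load(open("s0.pkl","rb"))["top"] if 0 else None
plan((421,-157.5,170,45),(421,-157.5,8,45))
E
```

```text
time: 20.42
tool_pos: [663.3, -114.0, 170.4]
tcp_rot: [-180.0, 0.0, 45.0]
ft_force: [-0.1, 0.3, 0.4]
finger_gap: 76.9
grip_force: 0.0
(665.0, -113.5) dia 43.4 centroid (664.3, -115.3) rect 46.46880340576172
(665.8, -111.5) dia 20.9 centroid (666.6, -109.4) rect 20.725557327270508
(665.0, -112.0) dia 56.5 centroid (672.5, -101.0) rect 4.780162334442139
[ 421.  -157.5  170.    45. ] -> [-20.18, -13.99, -0.03] [-0.002, 0.002, -0.001] rows>=3.9 j6=24
[ 421.  -157.5    8.    45. ] -> [-0.0, -0.0, 16.2] [0.0, 0.0, 0.0] rows>=2.6 j6=24
```

View pics/w9.png

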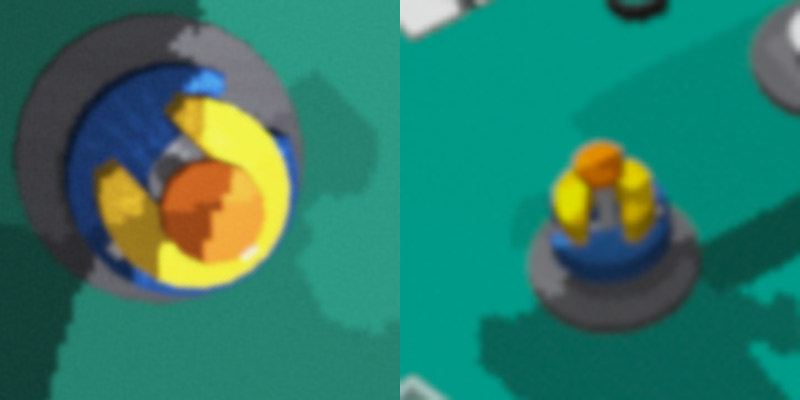

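```bash
python3 -m handwheel '{"series":[[[-20.2,-14,0,0,0,0,0.65],[-20.2,-14,0,0,0,0,0.65],[-20.2,-14,0,0,0,0,0.65],[-20.2,-14,0,0,0,0,0.65],[-20.2,-14,0,0,0,0,0.65],[-20.2,-14,0,0,0,0,0.65],[-20.2,-14,0,0,0,0,0.65],[-20.2,-14,0,0,0,0,0.65]]]}'
python3 - <<'E'
from h import *
c=eyes.snapshot("wrist"); t=eyes.snapshot("top")
w=rect(c,30,421,-157.5,40,5); w2=rect(c,6,421,-157.5,40,5)
for i in(w,w2): cv2.line(i,(200,0),(200,400),(255,0,255),1);cv2.line(i,(0,200),(400,200),(255,0,255),1);cv2.circle(i,(200,200),100 if i is w2 else 70,(255,0,255),1)
cv2.imwrite("pics/w10.png",np.hstack([w,w2])[:,:,::-1])
plan((421,-157.5,10,45))
E
```

```text
time: 21.52
tool_pos: [422.6, -157.6, 170.8]
tcp_rot: [-180.0, 0.0, 45.0]
ft_force: [0.0, 0.7, -0.7]
finger_gap: 55.7
grip_force: 0.0
[ 421.  -157.5   10.    45. ] -> [-0.08, -0.09, 16.07] [-0.001, 0.0, 0.0] rows>=2.6 j6=24
```

View pics/w10.png

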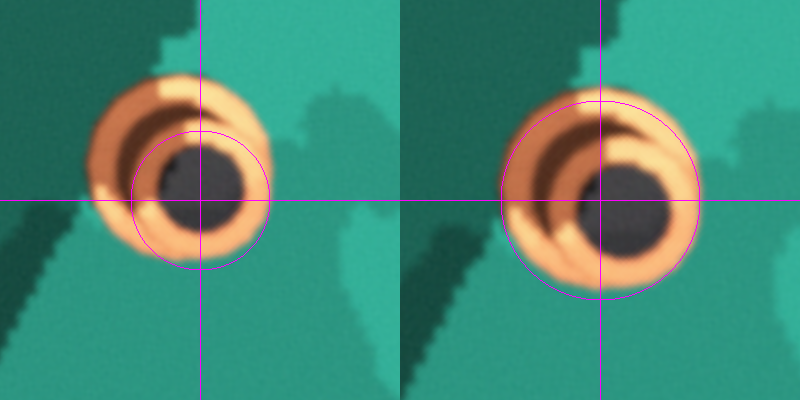

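```bash
python3 -m handwheel '{"series":[[[0,0,6,0,0,0,0.6],[0,0,12,0,0,0,0.6],[0,0,15,0,0,0,0.6],[0,0,16.1,0,0,0,0.6],[0,0,16.1,0,0,0,0.6],[0,0,16.1,0,0,0,0.2],[0,0,16.1,0,0,0,0.2],[0,0,16.1,0,0,0,0.2],[0,0,16.1,0,0,0,0.2],[0,0,16.1,0,0,0,0.2],[0,0,16.1,0,0,0,0.2]]]}' 50
python3 -c "
from h import *
plan((422,-157.5,120,45),(577.4,-318.2,120,45),(577.4,-318.2,14,45))"
```

```text
time: 23.0
tool_pos: [423.5, -158.6, 12.0]
tcp_rot: [179.8, -0.1, 45.0]
ft_force: [-0.3, 0.6, 7.3]
finger_gap: 25.3
grip_force: 49.2
[ 422.  -157.5  120.    45. ] -> [-0.02, -0.14, -10.8] [0.004, -0.001, -0.001] rows>=1.7 j6=25
[ 577.4 -318.2  120.    45. ] -> [-0.37, 22.35, 0.0] [0.0, 0.0, 0.0] rows>=3.6 j6=16
[ 577.4 -318.2   14.    45. ] -> [-0.0, -0.0, 10.6] [0.0, 0.0, 0.0] rows>=1.7 j6=16
```

```bash
python3 -m handwheel '{"series":[[[0,0,-2,0,0,0,0.2],[0,0,-6,0,0,0,0.2],[0,0,-10.8,0,0,0,0.2],[0,0,-10.8,0,0,0,0.2],[0,0,-10.8,0,0,0,0.2]]]}'
python3 -m handwheel '{"series":[[[-0.1,5,0,0,0,0,0.2],[-0.2,10,0,0,0,0,0.2],[-0.3,15,0,0,0,0,0.2],[-0.37,20,0,0,0,0,0.2],[-0.37,22.3,0,0,0,0,0.2],[-0.37,22.3,0,0,0,0,0.2],[-0.37,22.3,0,0,0,0,0.2],[-0.37,22.3,0,0,0,0,0.2]]]}'
python3 - <<'E'
from h import *
for i in range(2): c=eyes.snapshot("wrist")
p=status.sense()["tool_pos"];print(p)
for i,z in enumerate((4,)):
    im=rect(c,4,577.4,-318.2,60,3);m=cv2.inRange(cv2.cvtColor(im,cv2.COLOR_RGB2HSV),(0,0,150),(179,60,255));k=max(cv2.findContours(m,0,1)[0],key=cv2.contourArea);(u,v),wh,a=cv2.minAreaRect(k);print(577.4+60-v/3,-318.2+60-u/3,np.array(wh)/3,a)
plan((577.4,-318.2,25,45))
E
```

```text
time: 23.62
tool_pos: [421.8, -157.7, 117.9]
tcp_rot: [180.0, -0.0, 45.0]
ft_force: [0.1, -0.5, -1.5]
finger_gap: 25.3
grip_force: 49.4
time: 24.62
tool_pos: [576.0, -317.2, 117.3]
tcp_rot: [-179.9, 0.0, 45.0]
ft_force: [-1.1, -0.7, -0.7]
finger_gap: 25.3
grip_force: 49.7
[ 576.39615728 -317.50197372  117.96208089]
579.243271891276 -316.98985595703124 [84.38034058 84.67461141] 11.730774879455566
[ 577.4 -318.2   25.    45. ] -> [0.02, 0.12, 9.3] [-0.0, -0.0, -0.0] rows>=1.5 j6=16
```

```bash
python3 -m handwheel '{"series":[[[0.02,0.12,4,0,0,0,0.2],[0.02,0.12,8,0,0,0,0.2],[0.02,0.12,9.3,0,0,0,0.2],[0.02,0.12,9.8,0,0,0,0.2],[0.02,0.12,10,0,0,0,0.2],[0.02,0.12,10,0,0,0,0.2],[0.02,0.12,10,0,0,0,0.2]]]}'; python3 -m handwheel '{"series":[[[0,0,0.1,0,0,0,0.2],[0,0,0.15,0,0,0,0.2],[0,0,0.15,0,0,0,0.2]]]}'
```

```text
time: 25.6
tool_pos: [578.5, -319.3, 19.2]
tcp_rot: [179.9, -0.0, 45.0]
ft_force: [0.1, 0.1, -2.0]
finger_gap: 25.3
grip_force: 49.7
time: 25.98
tool_pos: [577.7, -318.8, 16.3]
tcp_rot: [-180.0, 0.0, 45.0]
ft_force: [0.4, 0.6, -0.5]
finger_gap: 25.6
grip_force: 49.7
```

```bash
python3 -m handwheel '{"series":[[[0,0,0.05,0,0,0,0.2],[0,0,0.05,0,0,0,0.35],[0,0,0.05,0,0,0,0.5],[0,0,0.05,0,0,0,0.6],[0,0,-1,0,0,0,0.65],[0,0,-6,0,0,0,0.65],[0,0,-12,0,0,0,0.65],[0,0,-14,0,0,0,0.65],[0,0,-14,0,0,0,0.65]]]}'
python3 - <<'E'
from h import *
plan((520,-150,160,30),(456.3,-18,160,30))
E
```

```text
time: 27.1
tool_pos: [579.1, -319.7, 159.4]
tcp_rot: [179.7, -0.1, 45.0]
ft_force: [-0.2, -1.2, -0.0]
finger_gap: 55.5
grip_force: 0.0
[ 520. -150.  160.   30.] -> [7.81, -16.18, -0.13] [0.005, -0.002, 0.261] rows>=2.9 j6=44
[456.3 -18.  160.   30. ] -> [1.08, -14.62, -0.0] [0.0, 0.0, 0.0] rows>=2.3 j6=58
```

```bash
python3 -m handwheel '{"series":[[[8,-16,0,0,0,0.261,0.65],[8,-16,0,0,0,0.261,0.65],[8,-16,0,0,0,0.261,0.65],[8,-16,0,0,0,0.261,0.65],[8,-16,0,0,0,0.261,0.65],[8,-16,0,0,0,0.261,0.65]]]}'
python3 -m handwheel '{"series":[[[1,-14.6,0,0,0,0,0.65],[1,-14.6,0,0,0,0,0.65],[1,-14.6,0,0,0,0,0.65],[1,-14.6,0,0,0,0,0.65],[1,-14.6,0,0,0,0,0.65],[1,-14.6,0,0,0,0,0.65]]]}'
python3 - <<'E'
from h import *
import pickle
c=eyes.snapshot("wrist"); t=pickle.load(open("s0.pkl","rb"))["top"]
w=rect(c,22,456.3,-18,40,5); w2=rect(t,22,456.3,-18,40,5); g=rect(t,4,656,124,50,4)
pts=lambda a:np.array([[200+5*18/np.cos(np.pi/6)*np.cos(np.radians(a+60*i+30)),200+5*18/np.cos(np.pi/6)*np.sin(np.radians(a+60*i+30))] for i in range(6)],np.int32)
for i in(w,w2): cv2.line(i,(200,0),(200,400),(255,0,255),1);cv2.line(i,(0,200),(400,200),(255,0,255),1);cv2.polylines(i,[pts(90)],True,(255,0,255))
cv2.imwrite("pics/w11.png",np.hstack([w,w2])[:,:,::-1])
plan((456.3,-18,10,30),)
E
```

```text
time: 27.85
tool_pos: [521.2, -150.0, 155.6]
tcp_rot: [-180.0, 0.0, 30.0]
ft_force: [-0.5, -0.3, 0.9]
finger_gap: 55.1
grip_force: 0.0
time: 28.6
tool_pos: [457.4, -18.8, 156.4]
tcp_rot: [180.0, 0.0, 29.9]
ft_force: [0.3, 0.1, 0.5]
finger_gap: 55.5
grip_force: 0.0
[456.3 -18.   10.   30. ] -> [-0.05, -0.11, 14.64] [0.0, 0.0, -0.001] rows>=2.3 j6=58
```

View pics/w11.png

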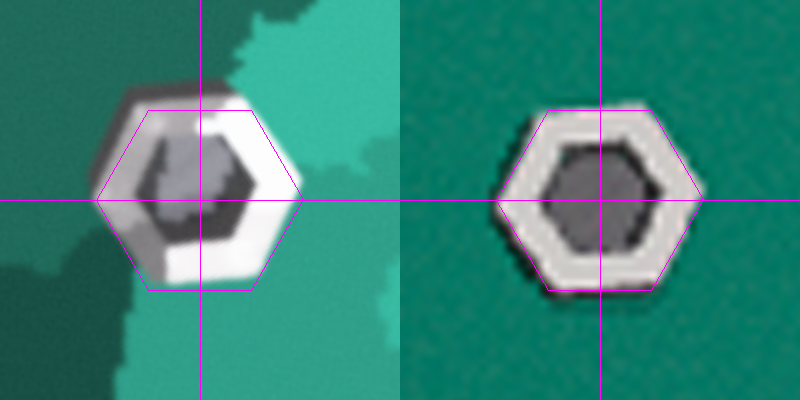

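```bash
python3 -m handwheel '{"series":[[[0,0,5,0,0,-0.07,0.65],[0,0,10,0,0,-0.07,0.65],[0,0,14,0,0,-0.07,0.65],[0,0,15.2,0,0,-0.07,0.65],[0,0,15.2,0,0,-0.07,0.65],[0,0,15.2,0,0,-0.07,0.65],[0,0,15.2,0,0,-0.07,0.3],[0,0,15.2,0,0,-0.07,0.3],[0,0,15.2,0,0,-0.07,0.3],[0,0,15.2,0,0,-0.07,0.3],[0,0,15.2,0,0,-0.07,0.3]]]}' 50
python3 -c "
from h import *
plan((457,-18,130,34),(560,90,130,35),(656,124,130,35),(656,124,14,35))"
```

```text
time: 30.02
tool_pos: [458.7, -18.0, 6.3]
tcp_rot: [179.9, -0.1, 34.0]
ft_force: [-1.0, -0.1, 6.9]
finger_gap: 34.7
grip_force: 50.2
[457. -18. 130.  34.] -> [-0.11, -0.06, -12.37] [0.002, -0.003, 0.001] rows>=2.0 j6=54
[560.  90. 130.  35.] -> [14.58, -3.19, -0.0] [0.0, 0.0, -0.017] rows>=2.4 j6=64
[656. 124. 130.  35.] -> [9.81, 2.72, 0.0] [0.0, 0.0, 0.0] rows>=1.6 j6=66
[656. 124.  14.  35.] -> [0.0, -0.0, 11.6] [0.0, 0.0, 0.0] rows>=1.9 j6=66
```

```bash
python3 -m handwheel '{"series":[[[0,0,-2,0,0,0,0.3],[0,0,-7,0,0,0,0.3],[0,0,-12.4,0,0,0,0.3],[0,0,-12.4,0,0,0,0.3],[0,0,-12.4,0,0,0,0.3]]]}'
python3 -m handwheel '{"series":[[[5,-1.2,0,0,0,0,0.3],[10,-2.2,0,0,0,0,0.3],[14.6,-3.2,0,0,0,-0.02,0.3],[19,-2,0,0,0,-0.02,0.3],[22.5,-1,0,0,0,-0.02,0.3],[24.3,-0.8,0,0,0,-0.02,0.3],[24.3,-0.8,0,0,0,-0.02,0.3],[24.3,-0.8,0,0,0,-0.02,0.3],[24.3,-0.8,0,0,0,-0.02,0.3]]]}'
python3 - <<'E'
from h import *
for i in range(2): c=eyes.snapshot("wrist")
p=status.sense()["tool_pos"];print(p)
im=rect(c,4,656,124,60,3);m=cv2.inRange(cv2.cvtColor(im,cv2.COLOR_RGB2HSV),(0,0,150),(179,60,255));k=max(cv2.findContours(m,0,1)[0],key=cv2.contourArea);(u,v),wh,a=cv2.minAreaRect(k);print(656+60-v/3,124+60-u/3,np.array(wh)/3,a)
plan((656,124,11,35))
E
```

```text
time: 30.65
tool_pos: [457.0, -17.7, 128.6]
tcp_rot: [180.0, -0.0, 34.0]
ft_force: [0.4, -0.6, -0.9]
finger_gap: 34.6
grip_force: 50.3
time: 31.78
tool_pos: [652.9, 124.5, 127.9]
tcp_rot: [-180.0, 0.1, 35.2]
ft_force: [0.2, 0.7, -0.7]
finger_gap: 34.9
grip_force: 50.3
[653.37666777 124.57382563 128.48178973]
657.4383239746094 125.66072082519531 [84.49995931 84.70782979] 84.49451446533203
[656. 124.  11.  35.] -> [0.18, 0.2, 11.75] [-0.0, 0.0, 0.003] rows>=1.9 j6=66
```

```bash
python3 -m handwheel '{"series":[[[0.15,0.2,4,0,0,0,0.3],[0.15,0.2,8,0,0,0,0.3],[0.15,0.2,10.5,0,0,0,0.3],[0.15,0.2,11.3,0,0,0,0.3],[0.15,0.2,11.5,0,0,0,0.3],[0.15,0.2,11.5,0,0,0,0.3],[0.15,0.2,11.5,0,0,0,0.3]]]}'; python3 -m handwheel '{"series":[[[0,0,0.1,0,0,0,0.3],[0,0,0.15,0,0,0,0.3],[0,0,0.15,0,0,0,0.3]]]}'
```

```text
time: 32.75
tool_pos: [657.4, 124.3, 15.1]
tcp_rot: [179.9, -0.1, 35.2]
ft_force: [0.3, -0.6, -0.5]
finger_gap: 34.3
grip_force: 50.3
time: 33.12
tool_pos: [656.1, 124.1, 11.8]
tcp_rot: [-180.0, 0.0, 35.2]
ft_force: [0.9, -0.6, -0.4]
finger_gap: 34.4
grip_force: 50.3
```

```bash
python3 -m handwheel '{"series":[[[0,0,0.1,0,0,0,0.3],[0,0,0.15,0,0,0,0.3],[0,0,0.15,0,0,0,0.3]]]}'
python3 -m handwheel '{"series":[[[0,0,0,0,0,0,0.4],[0,0,0,0,0,0,0.5],[0,0,0,0,0,0,0.65],[0,0,0,0,0,0,0.65],[0,0,-1,0,0,0,0.65],[0,0,-6,0,0,0,0.65],[0,0,-12,0,0,0,0.65],[0,0,-15,0,0,0,0.65],[0,0,-15,0,0,0,0.65]]]}'
python3 - <<'E'
from h import *
import pickle
t=pickle.load(open("s0.pkl","rb"))["top"]
for z in(6,28):
    im=rect(t,z,360,280,40,5);h=cv2.cvtColor(im,cv2.COLOR_RGB2HSV);m=cv2.inRange(h,(0,120,40),(8,255,255))|cv2.inRange(h,(172,120,40),(179,255,255))
    k=max(cv2.findContours(m,0,1)[0],key=cv2.contourArea);(u,v),wh,a=cv2.minAreaRect(k);print(z,400-v/5,320-u/5,np.array(wh)/5,a)
im=rect(t,4,593.6,330.5,60,5);m=cv2.inRange(cv2.cvtColor(im,cv2.COLOR_RGB2HSV),(0,0,150),(179,60,255));k=max(cv2.findContours(m,0,1)[0],key=cv2.contourArea);(u,v),wh,a=cv2.minAreaRect(k);print(653.6-v/5,390.5-u/5,a)
plan((520,230,170,70),(361,278,170,70))
E
```

```text
time: 33.5
tool_pos: [656.3, 124.1, 10.5]
tcp_rot: [180.0, -0.0, 35.2]
ft_force: [-0.6, 0.1, 1.3]
finger_gap: 34.5
grip_force: 50.4
time: 34.62
tool_pos: [658.9, 124.4, 165.9]
tcp_rot: [179.8, -0.4, 35.2]
ft_force: [0.4, 0.9, 0.3]
finger_gap: 55.5
grip_force: 0.0
6 360.0409790039063 281.81121826171875 [42.73905945 40.54629822] 20.2248592376709
28 359.8846801757812 276.17145385742185 [41.82990723 39.7317688 ] 20.095232009887695
593.6411804199219 330.3352783203125 75.96376037597656
[520. 230. 170.  70.] -> [-5.27, -16.63, -0.51] [0.006, -0.006, -0.608] rows>=3.3 j6=44
[361. 278. 170.  70.] -> [-0.93, -16.58, -0.0] [0.0, 0.0, 0.0] rows>=2.7 j6=58
```

```bash
python3 -m handwheel '{"series":[[[-5.3,-16.6,-0.5,0,0,-0.608,0.65],[-5.3,-16.6,-0.5,0,0,-0.608,0.65],[-5.3,-16.6,-0.5,0,0,-0.608,0.65],[-5.3,-16.6,-0.5,0,0,-0.608,0.65],[-5.3,-16.6,-0.5,0,0,-0.608,0.65],[-5.3,-16.6,-0.5,0,0,-0.608,0.65],[-5.3,-16.6,-0.5,0,0,-0.608,0.65]]]}'
python3 -m handwheel '{"series":[[[-0.9,-16.6,0,0,0,0,0.65],[-0.9,-16.6,0,0,0,0,0.65],[-0.9,-16.6,0,0,0,0,0.65],[-0.9,-16.6,0,0,0,0,0.65],[-0.9,-16.6,0,0,0,0,0.65],[-0.9,-16.6,0,0,0,0,0.65]]]}'
python3 - <<'E'
from h import *
c=eyes.snapshot("wrist")
w=rect(c,28,360,280.7,40,5); w2=rect(c,6,360,280.7,40,5)
for i,d in((w,32),(w2,40)):
    cv2.polylines(i,[np.int32(cv2.boxPoints(((200,200),(d*5,d*5),20)))],True,(255,255,255))
cv2.imwrite("pics/w12.png",np.hstack([w,w2])[:,:,::-1])
plan((360,280.7,10,70))
E
```

```text
time: 35.5
tool_pos: [517.5, 228.8, 165.0]
tcp_rot: [-180.0, 0.0, 69.9]
ft_force: [-0.7, 0.6, 0.2]
finger_gap: 55.9
grip_force: 0.0
time: 36.25
tool_pos: [359.3, 277.3, 165.5]
tcp_rot: [180.0, -0.0, 69.9]
ft_force: [-0.0, -0.1, 0.5]
finger_gap: 55.2
grip_force: 0.0
[360.  280.7  10.   70. ] -> [0.35, -0.04, 15.54] [0.0, 0.0, -0.001] rows>=2.5 j6=58
```

View pics/w12.png

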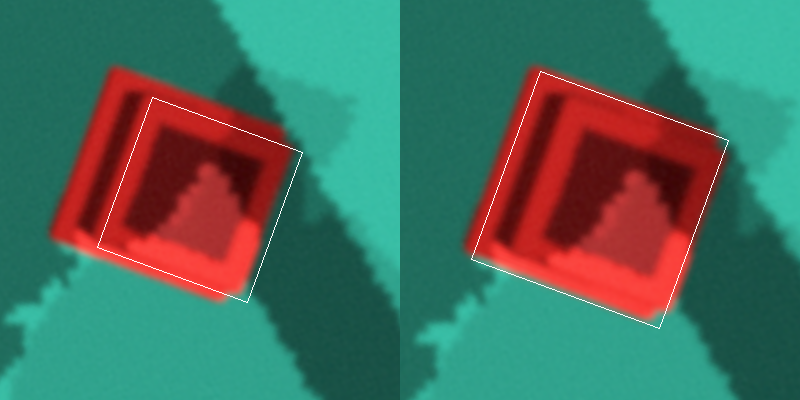

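```bash
python3 -m handwheel '{"series":[[[0.37,0,5,0,0,0,0.65],[0.37,0,11,0,0,0,0.65],[0.37,0,14.5,0,0,0,0.65],[0.37,0,15.5,0,0,0,0.65],[0.37,0,15.5,0,0,0,0.65],[0.37,0,15.5,0,0,0,0.25],[0.37,0,15.5,0,0,0,0.25],[0.37,0,15.5,0,0,0,0.25],[0.37,0,15.5,0,0,0,0.25],[0.37,0,15.5,0,0,0,0.25],[0.37,0,15.5,0,0,0,0.25]]]}' 40
python3 -c "
from h import *
plan((360,281,130,70),(593.6,330.3,130,104),(593.6,330.3,20,104))"
```

```text
time: 37.67
tool_pos: [361.3, 282.2, 12.6]
tcp_rot: [179.8, -0.2, 70.0]
ft_force: [0.6, 0.0, 6.9]
finger_gap: 30.9
grip_force: 41.0
[360. 281. 130.  70.] -> [-0.12, -0.05, -11.75] [0.003, -0.003, 0.0] rows>=1.9 j6=58
[593.6 330.3 130.  104. ] -> [12.62, 20.27, 0.0] [0.0, 0.0, -0.593] rows>=3.8 j6=15
[593.6 330.3  20.  104. ] -> [0.0, -0.0, 11.0] [0.0, 0.0, 0.0] rows>=1.8 j6=15
```

```bash
python3 -m handwheel '{"series":[[[0,0,-2,0,0,0,0.25],[0,0,-7,0,0,0,0.25],[0,0,-11.7,0,0,0,0.25],[0,0,-11.7,0,0,0,0.25],[0,0,-11.7,0,0,0,0.25]]]}'
python3 -m handwheel '{"series":[[[3,5,0,0,0,-0.15,0.25],[6,10,0,0,0,-0.3,0.25],[9,15,0,0,0,-0.45,0.25],[11.5,18.8,0,0,0,-0.593,0.25],[12.6,20.3,0,0,0,-0.593,0.25],[12.6,20.3,0,0,0,-0.593,0.25],[12.6,20.3,0,0,0,-0.593,0.25],[12.6,20.3,0,0,0,-0.593,0.25]]]}'
python3 - <<'E'
from h import *
for i in range(2): c=eyes.snapshot("wrist")
p=status.sense()["tool_pos"];print(p)
im=rect(c,4,593.6,330.3,60,3);m=cv2.inRange(cv2.cvtColor(im,cv2.COLOR_RGB2HSV),(0,0,150),(179,60,255));k=max(cv2.findContours(m,0,1)[0],key=cv2.contourArea);(u,v),wh,a=cv2.minAreaRect(k);print(653.6-v/3,390.3-u/3,np.array(wh)/3,a)
plan((593.6,330.3,18,104))
E
```

```text
time: 38.3
tool_pos: [359.6, 281.2, 127.6]
tcp_rot: [180.0, -0.0, 70.0]
ft_force: [-0.3, -0.1, -0.9]
finger_gap: 31.0
grip_force: 40.1
time: 39.3
tool_pos: [592.2, 330.0, 127.0]
tcp_rot: [-179.9, 0.0, 104.0]
ft_force: [-1.1, 0.1, -0.7]
finger_gap: 30.8
grip_force: 40.1
[592.68347564 330.09744317 127.60823709]
594.9627421061198 333.6823445638021 [54.73220825 49.23473104] 75.96376037597656
[593.6 330.3  18.  104. ] -> [-0.0, 0.09, 10.96] [0.0, -0.0, -0.0] rows>=1.8 j6=15
```

```bash
python3 -m handwheel '{"series":[[[0,0.05,4,0,0,0,0.25],[0,0.05,8,0,0,0,0.25],[0,0.05,10.5,0,0,0,0.25],[0,0.05,10.9,0,0,0,0.25],[0,0.05,10.9,0,0,0,0.25],[0,0.05,10.9,0,0,0,0.25],[0,0.05,10.9,0,0,0,0.25],[0,0.05,11,0,0,0,0.25],[0,0.05,11,0,0,0,0.25]]]}'
```

```text
time: 40.52
tool_pos: [593.8, 330.2, 17.4]
tcp_rot: [-180.0, -0.0, 104.0]
ft_force: [-0.4, 0.2, -1.5]
finger_gap: 31.0
grip_force: 40.3
```

```bash
python3 -m handwheel '{"series":[[[0,0,0.07,0,0,0,0.25],[0,0,0.07,0,0,0,0.25],[0,0,0.07,0,0,0,0.25],[0,0,0.07,0,0,0,0.4],[0,0,0.07,0,0,0,0.5],[0,0,0.07,0,0,0,0.6],[0,0,-1,0,0,0,0.6],[0,0,-6,0,0,0,0.6],[0,0,-12,0,0,0,0.6],[0,0,-16,0,0,0,0.6],[0,0,-16,0,0,0,0.6]]]}'
python3 -c "
from h import *
plan((450,330,180,104))"
python3 -m handwheel '{"series":[[[4,15,0,0,0,0,0.6],[4,15,0,0,0,0,0.6],[4,15,0,0,0,0,0.6],[4,15,0,0,0,0,0.6],[4,15,0,0,0,0,0.6]]]}'
```

```text
time: 41.9
tool_pos: [596.7, 331.6, 184.5]
tcp_rot: [179.4, -0.1, 104.0]
ft_force: [1.1, -0.2, -0.5]
finger_gap: 51.4
grip_force: 0.0
[450. 330. 180. 104.] -> [3.39, -14.28, 0.32] [0.01, -0.002, -0.0] rows>=2.3 j6=22
time: 42.52
tool_pos: [729.0, 404.9, 176.1]
tcp_rot: [-179.9, 0.0, 104.0]
ft_force: [0.3, -0.2, 0.0]
finger_gap: 51.0
grip_force: 0.0
```

```bash
python3 -m handwheel '{"series":[[[0,-31,0,0,0,0,0.6],[0,-31,0,0,0,0,0.6],[0,-31,0,0,0,0,0.6],[0,-31,0,0,0,0,0.6],[0,-31,0,0,0,0,0.6],[0,-31,0,0,0,0,0.6],[0,-31,0,0,0,0,0.6],[0,-31,0,0,0,0,0.6]]]}'
python3 - <<'E'
from h import *
import pickle
c=eyes.snapshot("top");t0=pickle.load(open("s0.pkl","rb"))["top"];T=[]
for k,cam,x,y,z,hf in(("bush",c,577.4,-318.2,4,45),("plug",c,593.6,330.3,4,45),("nut",c,656,124,4,45),("stand",c,663,-115,36,45),("dish0",t0,551,-1,22,45),("dish",c,551,-1,22,45)):
    im=cv2.resize(rect(cam,z,x,y,hf,3),(260,260));cv2.putText(im,k,(3,12),0,.4,(255,0,255));T.append(im)
cv2.imwrite("pics/f.png",np.vstack([np.hstack(T[:3]),np.hstack(T[3:])])[:,:,::-1])
E
```

```text
time: 43.52
tool_pos: [430.3, 330.8, 178.8]
tcp_rot: [179.8, -0.0, 104.0]
ft_force: [-0.0, 0.9, -0.4]
finger_gap: 51.2
grip_force: 0.0
```

View pics/f.png

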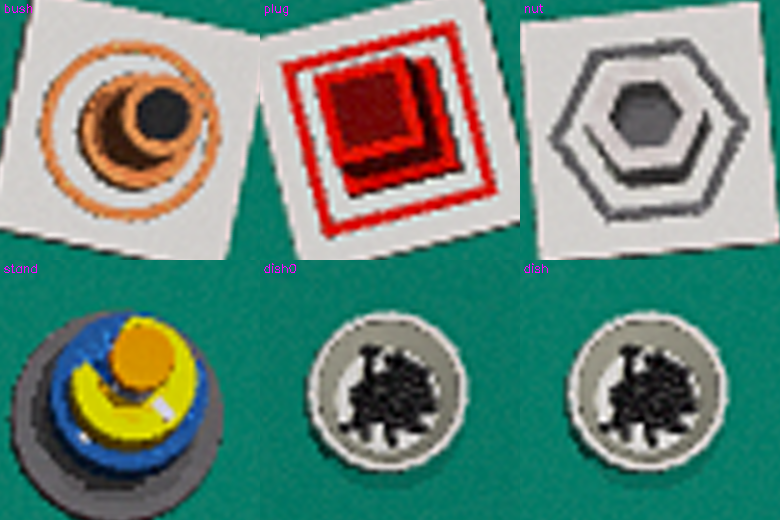

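```bash
python3 -c "
from bench import r
print(r.hand_in())"
```

```text
the job is handed in; nothing more can be done
None
```

I handed in the job at 43.5 s: the bush, plug and nut stand inside their outlines, the blue and yellow discs hang on the farthest stand about a quarter turn apart, and the dish did not move. This is from the final camera check; the hand-in returned no verdict.

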